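Turn the hallway carousel to the garage fob

ROBOT

A 6-joint arm with a two-finger parallel gripper is mounted at the origin on the work surface. World frame = base frame: x ahead of the robot, y to its left, z up, the work surface at z = 0. Lengths are in m, angles in rad, forces in N, time in s.
With the tool pointing down it reaches from about 0.25 to 0.775 m from the base axis. Payload 4 kg.
Tool frame: the origin (TCP) lies midway between the tips of the shut fingers; the grasp point (between the pads) lies behind it (r.grasp_offset is the z of the grasp point in the tool frame, in m); z points along the fingers, y is the direction in which the jaws open and shut (so a half turn about z gives the same grasp; the last joint's range is limited). The gripper opens to 94 mm and grips with 3 to 60 N. Pads are 16 mm wide; open, the fingers measure 119 mm over their backs; the gripper's body (75 mm by 177 mm) begins 78 mm behind the grasp point.
Start: joints at [-1.237, 0.087, 1.371, -0, 1.684, -0.103], TCP at [0.233, -0.498, 0.206] pointing down, gripper open.
Joint ranges: [-3.1, 3.1], [-0.76, 2.03], [0.27, 2.55], [-1.08, 4.22], [0.17, 2.65], [-2.57, 2.57]. Speed limits (rad/s): [2.79, 2.79, 3.14, 3.14, 3.14, 3.14].

INTERFACE

Orientations are given as a unit quaternion [x, y, z, w].
In Python, from rig import monitor, imaging, r gives the robot as it stands.
- The arm moves only by the shell command python3 -m creep 'ROWS' [FORCE]. ROWS is JSON, one flat list of numbers, 5 for each row, row after row: the shift along the tool's x, y, z in m, then the turn about the tool's z in rad, then the closure, from -1 (fully open) to 1 (shut). A call has exactly 5 rows; each row is the pose to reach, as a shift and turn from the pose commanded when the call began, along the tool's axes at that moment; what a row does not reach only later rows make up. A row lasts 1/8 s, in which the tool goes at most 62.5 mm and 10.7 degrees, less where a joint would pass 70% of its speed; a pose out of reach is approached as far as the arm can. A call with a gripper value outside its range is refused whole. The fingers move at their own pace and stop on an object; FORCE is the grip in N (left out, the last holds). Time passes only in rows, so rows that repeat a pose let the fingers close, or fill a call up. It gives the time, the measured TCP pose, the force and the opening at its end, in the units of the state.
- monitor.get_obs(): the state, without advancing time (a new reading comes with each control period).
- imaging.grab_frame(name): name is "scene" or "top" or "wrist"; returns a dict with "color" (384x512x3 uint8, red, green, blue), "depth" (384x512 float32, m along the optical axis (not along the pixel's ray), 0 where there is no reading), "mtx" (3x3 intrinsics, pixels), "xyz" and "attitude" of the camera in the world. Camera axes: x right, y down, z forward; pixel columns grow to the right and rows downward; lengths in m; the calibration is good to about 2 mm. The wrist camera is an equidistant fisheye: a pixel r from the principal point sees the ray r / f radians off the axis. A picture is of the moment at which its call begins.
- r.hand_in(): hands the job in, once; it reports no verdict.
The state is a dict: "time": time; "joint_pos": joint angles; "qvel": joint speeds; "joint_efforts": joint torques, N m; "tool_pos": TCP position; "ee_rot": TCP orientation; "wrist_force": force on the tool from outside, world axes, zero at the start; "torque": the same for the moment, N m; "finger_gap": finger opening in m.
Only numpy, scipy, OpenCV 4.12 (cv2) and the standard library are available. Lean on these libraries where they do the work, as an engineer would, in place of code of your own. Each camera call takes 0.05 s, during which the arm holds its last target.

TASK

Find the dish of the four-dish key carousel that holds the garage door fob, and push the carousel round by its rim until that dish stands squarely at the pointed beak of the wooden foot plate. Only push the carousel from outside: do not touch, lift or spill the things lying in its dishes, and leave everything else on the console where it is.

Things in the scene. Friction and masses are not known exactly. Their poses are not given: they have to be found in the camera images.
- foot: Fixed foot plate: a flat dark-wood disc 284 mm across, 8 mm thick, with a pointed beak sticking out of its edge on the side away from the robot (26 mm long, same wood and thickness). Origin: centre of its underside, on the carousel's vertical turning axis. Its +x axis points from there to the beak.
- beak (a point): Tip of the beak, 168 mm from the turning axis along the foot's +x axis, 8 mm above the console.
- carousel: Brushed aluminium four-leaf carousel on the foot, turning either way about its vertical axis, a full turn or more. Four round dishes, 96 mm across, centres 85 mm from the axis, lie along its +x, +y, -x, -y axes, joined by a hub 124 mm across (top 33 mm above the console). Dish sides stand 13 to 43 mm above the console; wells 84 mm wide, 10 mm deep. Origin: on the axis, 13 mm above the console.
- notch (a point): A point in one of the four open notches between neighbouring dishes (the others lie every 90 degrees): 110 mm from the axis at 45 degrees between the carousel's +x and +y axes, 28 mm above the console, 30 mm clear of either dish. A fingertip here pushes the side of a dish. Stiff bearing: 0.22 N m (some 3 N at the rim) turns it, and it stops at once when left.
- fob: Garage door fob: black plastic slab 56 x 36 x 15 mm with one large and one small round grey button on top and a small steel loop at one end; loose in any one of the four dishes, turned any way, up to a few mm off the dish's centre. Origin: centre of its underside.
- house_key: House key 70 mm long: round dark silicone-wrapped head 30 mm across and 8 mm thick, steel blade; loose in another dish. Origin: on its underside, 17 mm from the head centre towards the blade tip.
- earbud_case: Rounded white earbud case 58 x 44 x 24 mm, loose in another dish. Origin: centre of its underside.
- mint_tin: Round steel tin 60 mm across, 20 mm high, loose in another dish. Origin: centre of its underside.
- vase: White ceramic vase, 92 mm across its belly, 145 mm tall, standing to the left of the carousel; fragile. Origin: centre of its underside.
- glasses_case: Grey hard glasses case 160 x 62 x 45 mm, lying to the right of the carousel. Origin: centre of its underside.
- candle_jar: Closed candle jar 72 mm across, 75 mm tall, standing to the left of the carousel, nearer the robot than the vase. Origin: centre of its underside.
There are look-alikes about, which are no part of the job. What is shaped like the house_key but green or white is not meant.

How it is judged:
By the outcome, as a careful person would: the job done as asked, in the order asked, and still so for the second after the job is handed in, with the robot touching nothing.
It also fails if it takes over 48 s, if anything falls off the work surface, if the arm or the gripper's body presses on something with over 40 N, if the wrist force passes 120 N, or if a joint passes its speed limit or range.

## Working session

There is one attempt and no reset: what is moved stays moved. The work goes in short steps, Python scripts to look and compute and a shell command to move; the robot and the scene stay as the last step left them, time stands still between calls to the robot, and variables do not carry over. Pictures are saved under pics/ and viewed, and the job is handed in when it is done.

```bash
ls; mkdir -p pics; cat > h.py <<'E'
import numpy as np,cv2
from scipy.spatial.transform import Rotation as R
from rig import monitor, imaging, r
def save(f,name,crop=None,scale=1):
    c=f["color"][...,::-1]
    if crop: c=c[crop[1]:crop[3],crop[0]:crop[2]]
    c=cv2.resize(c,None,fx=scale,fy=scale,interpolation=cv2.INTER_CUBIC)
    cv2.imwrite("pics/"+name+".png",c)
def world(f,u,v,d=None):
    K=f["mtx"];u=np.asarray(u,float);v=np.asarray(v,float)
    if d is None:d=f["depth"][v.astype(int),u.astype(int)]
    p=np.stack([(u-K[0,2])/K[0,0]*d,(v-K[1,2])/K[1,1]*d,d],-1)
    return R.from_quat(f["attitude"]).apply(p.reshape(-1,3)).reshape(p.shape)+np.array(f["xyz"])
def proj(f,P):
    K=f["mtx"];c=R.from_quat(f["attitude"]).inv().apply(np.atleast_2d(P)-np.array(f["xyz"]))
    return np.stack([c[:,0]/c[:,2]*K[0,0]+K[0,2],c[:,1]/c[:,2]*K[1,1]+K[1,2]],-1)
E
python3 - <<'E'
from h import *
o=monitor.get_obs();print(o)
for n in("top","scene"):
    f=imaging.grab_frame(n);save(f,n+"0",scale=1.5)
    np.savez(n+"0.npz",**f);print(n,f["xyz"],f["attitude"],f["mtx"])
E
```

```text
pics
{'time': 0.0, 'joint_pos': array([-1.23711053e+00,  8.79403132e-02,  1.37224095e+00, -2.80702862e-05,
        1.68360382e+00, -1.03125688e-01]), 'qvel': array([ 0.00012369, -0.0008752 , -0.00076238, -0.00050052, -0.00130694,
       -0.00019553]), 'joint_efforts': array([ 7.75718809e-05, -3.40184927e+01, -3.02426863e+01,  7.18874834e-02,
        3.30779341e-02, -1.73894668e-04]), 'tool_pos': array([ 0.23247163, -0.49784678,  0.20431897]), 'ee_rot': array([ 9.76243875e-01,  2.16671859e-01, -1.39946824e-04, -1.08733234e-03]), 'wrist_force': array([0.65512341, 0.31579278, 0.61406888]), 'torque': array([-0.01305939,  0.01235486,  0.02018009]), 'finger_gap': 0.09411456332408029}
top [0.43941959 0.00458754 1.45003049] [ 0.70908125 -0.70377885  0.03303591 -0.02842075] [[494.18146147   0.         256.58107127]
 [  0.         494.18146147 190.74386632]
 [  0.           0.           1.        ]]
scene [ 1.12960843 -0.46509347  1.02494371] [ 0.85076621  0.41955205 -0.13221804 -0.28756097] [[400.43067232   0.         253.21814238]
 [  0.         400.43067232 189.8875831 ]
 [  0.           0.           1.        ]]
```

View pics/top0.png

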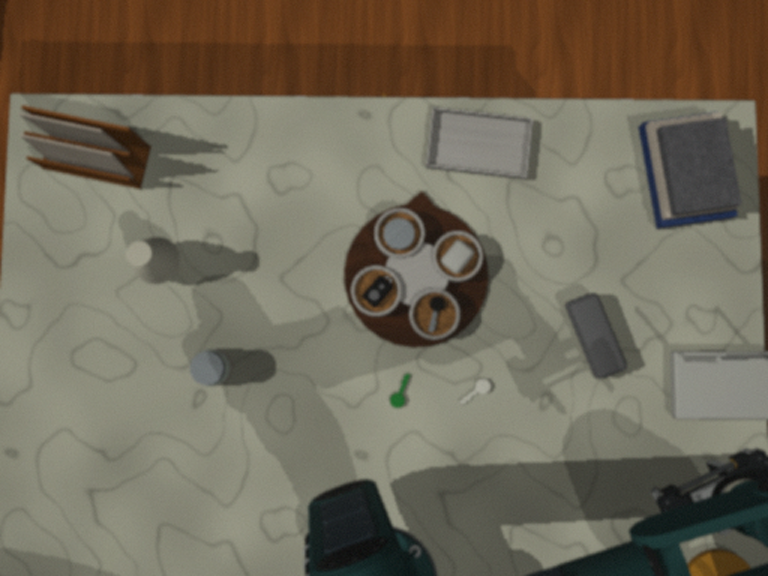

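View pics/scene0.png

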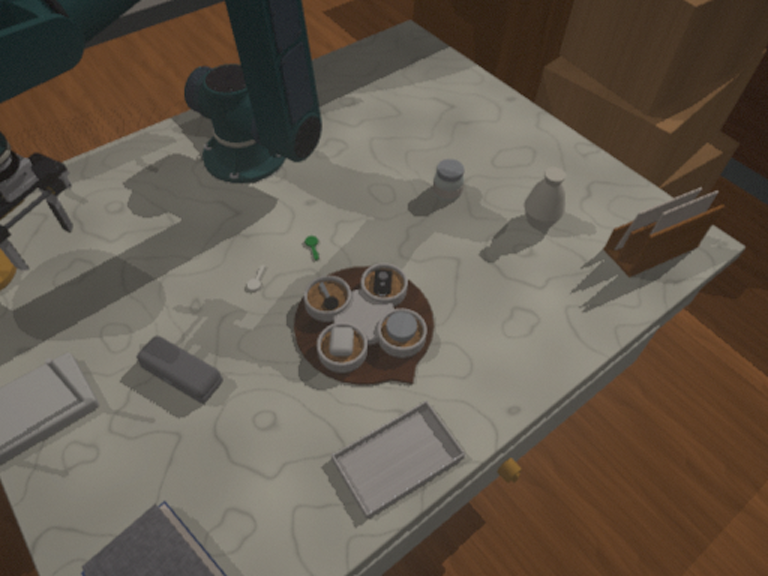

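Top view (1.5x pixels): a beak at about (421,195). The dishes hold the tin (399,233), earbud case (458,256), a black slab with two grey buttons (378,291), and the dark-headed key (435,313). Fob candidates are the slab at (378,291) and the dark key head at (437,303). The green (400,398) and white (484,386) keys are decoys. I choose the slab, and will check it in a crop and measure.

```bash
python3 - <<'E'
from h import *
f=dict(np.load("top0.npz"));save(f,"crop0",(215,115,345,240),5)
vv,uu=np.mgrid[0:384,0:512]
W=world(f,uu,vv,f["depth"])
np.save("W0.npy",W)
for n,(u,v) in dict(tin=(266,155),ear=(305,170),fob=(252,194),key=(290,209),hub=(278,180),foot=(240,185),table=(200,200)).items():print(n,W[v,u])
# rims: z ~0.043 points
c0=W[180,278,:2]
d=np.hypot(W[...,0]-c0[0],W[...,1]-c0[1])
print(np.histogram(W[...,2][d<.18],bins=np.arange(-.01,.08,.005)))
# foot colour mask
c=f["color"].astype(int)
hsv=cv2.cvtColor(f["color"],cv2.COLOR_RGB2HSV)
print(hsv[185,240],hsv[135,281],c[185,240],c[135,281],c[200,200])
E
```

```text
tin [ 0.66372502 -0.03023475  0.05410563]
ear [ 0.62151598 -0.1415682   0.05396078]
fob [0.55242965 0.00884689 0.04579461]
key [ 0.51085272 -0.10015014  0.03812197]
hub [ 0.59468058 -0.06584305  0.03185601]
foot [0.57917746 0.043653   0.03321967]
table [ 5.37275022e-01  1.61674334e-01 -4.62518782e-04]
(array([ 262, 1937, 2413, 1893,  646,   38,   29,  404, 1459,  856,  655,
        406,  334,  206,   38,    0,    0]), array([-0.01 , -0.005,  0.   ,  0.005,  0.01 ,  0.015,  0.02 ,  0.025,
        0.03 ,  0.035,  0.04 ,  0.045,  0.05 ,  0.055,  0.06 ,  0.065,
        0.07 ,  0.075]))
[15 97 79] [ 12 138  61] [79 64 49] [61 41 28] [139 141 123]
```

View pics/crop0.png

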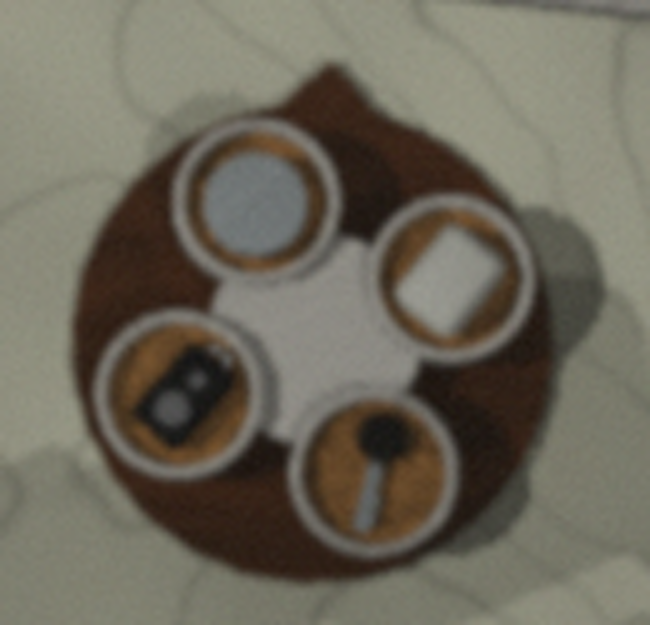

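```bash
cat >> h.py <<'E'
def onplane(f,u,v,z):
    p=world(f,u,v,np.ones(np.shape(u)));o=np.array(f["xyz"]);d=p-o
    return o+d*((z-o[2])/d[...,2])[...,None]
E
python3 - <<'E'
from h import *
f=dict(np.load("top0.npz"))
P=np.array([[257,201],[452,278],[180,395],[373,472]])/5.+[215,115]-.4
D=onplane(f,P[:,0],P[:,1],.043);C=D.mean(0)
print(D,C)
for n,d in zip("tin ear fob key".split(),D-C):print(n,np.hypot(*d[:2]),np.degrees(np.arctan2(d[1],d[0])))
# foot mask
hsv=cv2.cvtColor(f["color"],cv2.COLOR_RGB2HSV)
m=((hsv[...,0]<22)&(hsv[...,1]>75)).astype(np.uint8)
m[:120]=0;m[240:]=0;m[:,:220]=0;m[:,335:]=0
cs,_=cv2.findContours(m,cv2.RETR_EXTERNAL,cv2.CHAIN_APPROX_NONE)
c=max(cs,key=cv2.contourArea)[:,0,:].astype(float)
Q=onplane(f,c[:,0],c[:,1],.008)[:,:2]
from scipy.optimize import least_squares
s=least_squares(lambda p:np.hypot(*(Q-p[:2]).T)-p[2],[C[0],C[1],.142],loss='soft_l1',f_scale=.002)
print(s.x)
rr=np.hypot(*(Q-s.x[:2]).T);k=rr>.149;print(Q[k],rr.max())
t=onplane(f,np.array([335/5+215-.4]),np.array([66/5+115-.4]),.008)[0];print("tip",t)
for c0 in(s.x[:2],C[:2]):
  d=t[:2]-c0;print(np.hypot(*d),np.degrees(np.arctan2(d[1],d[0])))
  q=Q[k]-c0;a=np.arctan2(q[:,1],q[:,0]);print(np.degrees(a.mean()))
W=np.load("W0.npy");m2=(W[...,2]>.03)&(W[...,0]>.2)&(W[...,0]<.9)&(abs(W[...,1])<.45)
n,l,st,ce=cv2.connectedComponentsWithStats(m2.astype(np.uint8))
for i in range(1,n):
  if st[i,4]>80:
    w=W[l==i];print(st[i],w.min(0).round(3),w.max(0).round(3))
E
```

```text
[[ 0.66609071 -0.03050856  0.043     ]
 [ 0.62236726 -0.14271494  0.043     ]
 [ 0.55376971  0.0128632   0.043     ]
 [ 0.51058869 -0.0975071   0.043     ]] [ 0.58820409 -0.06446685  0.043     ]
tin 0.08496758631701175 23.55703386223404
ear 0.08538082733763444 -66.41388755408283
fob 0.08465023662586943 114.00298689391958
key 0.0843552488709042 -156.94093838969954
[ 0.58728756 -0.06493803  0.13435635]
[] 0.1414724344363649
tip [ 0.75293032 -0.07716211  0.008     ]
0.16609320210170728 -4.22065504605367
nan
0.16521470920983025 -4.40700872772875
nan
[ 234  139   88   87 3971] [ 0.439 -0.189  0.03 ] [0.713 0.06  1.45 ]
[ 86 158  34  31 819] [0.439 0.005 0.041] [0.652 0.45  1.45 ]
[ 379  195   35   57 1157] [ 0.393 -0.45   0.03 ] [0.554 0.005 1.45 ]
[126 232  29  26 551] [0.372 0.005 0.03 ] [0.442 0.356 1.45 ]
[ 209  319   63   65 2789] [ 0.2   -0.027  0.109] [0.439 0.086 1.45 ]
[ 396  323  116   53 3002] [ 0.2   -0.45   0.205] [0.439 0.005 1.45 ]<stdin>:21: RuntimeWarning: Mean of empty slice.
  ret = ret.dtype.type(ret / rcount)
```

```bash
python3 -m creep '[0.04,-0.03,0,0.15,1, 0.08,-0.06,0,0.3,1, 0.12,-0.09,0,0.437,1, 0.16,-0.12,0,0.437,1, 0.2,-0.15,0,0.437,1]' 20
```

```text
time: 0.72
tool_pos: [0.3508, -0.2762, 0.205]
ee_rot: [1.0, -0.0, -0.0, -0.0]
wrist_force: [0.5, 0.6, 0.7]
finger_gap: 0.0475
```

```bash
python3 -m creep '[0.027,-0.05,0,0,1, 0.054,-0.1,0,0,1, 0.081,-0.15,0.02,0,1, 0.108,-0.2,0.05,0,1, 0.135,-0.25,0.08,0,1]' 20; python3 - <<'E'
from h import *
o=monitor.get_obs();print(o["tool_pos"],o["finger_gap"])
f=imaging.grab_frame("wrist");save(f,"w1",scale=1.5);f=imaging.grab_frame("scene");save(f,"s1",(120,120,340,300),3.4)
E
```

```text
time: 1.35
tool_pos: [0.4845, -0.0289, 0.1262]
ee_rot: [1.0, -0.0, 0.0, 0.0]
wrist_force: [1.2, -0.2, 0.6]
finger_gap: 0.0007
[ 0.4845297  -0.02885459  0.12618589] 0.0006517682462781908
```

View pics/w1.png

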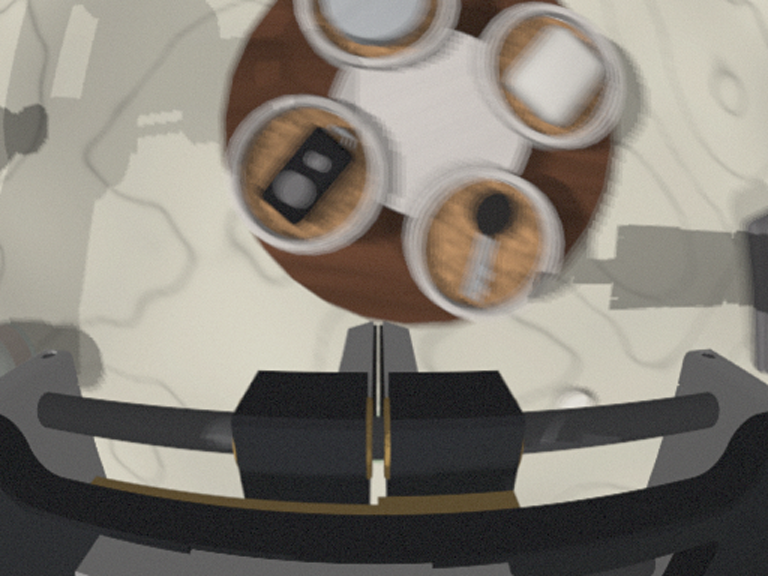

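View pics/s1.png

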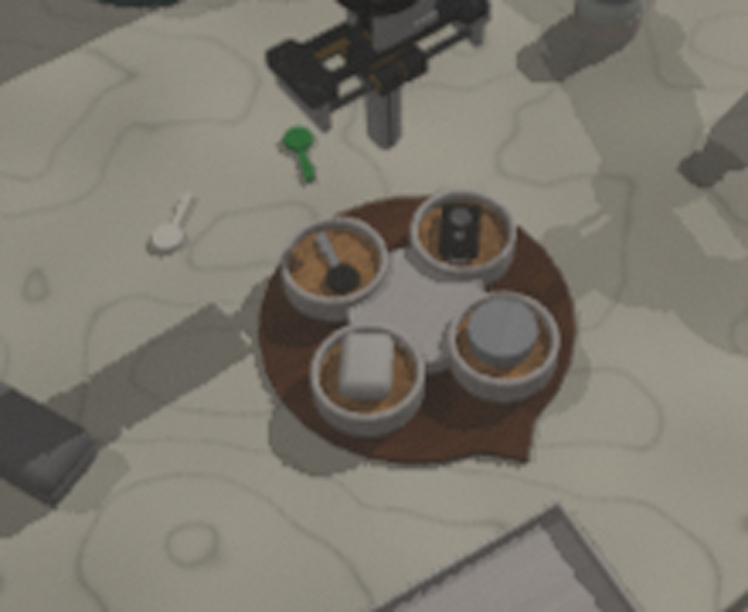

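```bash
python3 -m creep '[0.001,-0.004,0.02,0,1, 0.001,-0.004,0.04,0,1, 0.001,-0.004,0.06,0,1, 0.001,-0.004,0.08,0,1, 0.001,-0.004,0.1,0,1]'; python3 - <<'E'
from h import *
o=monitor.get_obs();p=o["tool_pos"];print(p,o["wrist_force"])
C=np.array([.588,-.0645])
d=p[:2]-C;print(np.hypot(*d),np.degrees(np.arctan2(d[1],d[0])))
for a in range(158,10,-6):
  q=C+.11*np.array([np.cos(np.radians(a)),np.sin(np.radians(a))])-p[:2]
  print(a,(q*[1,-1]*1000).round(0))
E
```

```text
time: 2.08
tool_pos: [0.4848, -0.0276, 0.0268]
ee_rot: [1.0, -0.001, 0.0, 0.0]
wrist_force: [-0.1, -0.2, -0.6]
finger_gap: 0.0001
[ 0.48477907 -0.02761589  0.0267712 ] [-0.14571137 -0.21541301 -0.56849761]
0.10961294700214634 160.3365790849388
158 [ 1. -4.]
152 [  6. -15.]
146 [ 12. -25.]
140 [ 19. -34.]
134 [ 27. -42.]
128 [ 35. -50.]
122 [ 45. -56.]
116 [ 55. -62.]
110 [ 66. -66.]
104 [ 77. -70.]
98 [ 88. -72.]
92 [ 99. -73.]
86 [111. -73.]
80 [122. -71.]
74 [134. -69.]
68 [144. -65.]
62 [155. -60.]
56 [165. -54.]
50 [174. -47.]
44 [182. -40.]
38 [190. -31.]
32 [197. -21.]
26 [202. -11.]
20 [207.  -1.]
14 [210.  10.]
```

```bash
python3 -m creep '[0.006,-0.013,0,0,1, 0.012,-0.024,0,0,1, 0.019,-0.034,0,0,1, 0.027,-0.042,0,0,1, 0.035,-0.05,0,0,1]'; python3 - <<'E'
from h import *
o=monitor.get_obs();p=o["tool_pos"];print(p,o["wrist_force"])
C=np.array([.588,-.0645])
d=p[:2]-C;print(np.hypot(*d),np.degrees(np.arctan2(d[1],d[0])))
f=imaging.grab_frame("top");save(f,"t2",(200,100,360,250),4)
E
```

```text
time: 2.7
tool_pos: [0.5207, 0.024, 0.0274]
ee_rot: [1.0, 0.0, 0.0, 0.0]
wrist_force: [-2.5, -1.5, 1.0]
finger_gap: 0.0004
[0.5206514  0.02398123 0.02740548] [-2.46064618 -1.52330973  0.9795966 ]
0.11119694725842603 127.27703366037133
```

View pics/t2.png

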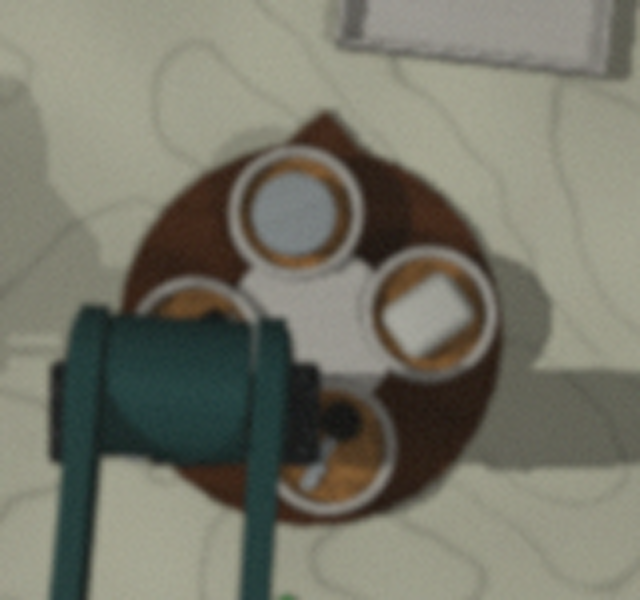

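The tin has moved round toward the beak; tin now at crop (295,213). The contact force is about 3 N, so the push works and I continue.

```bash
python3 -m creep '[0.01,-0.006,0,0,1, 0.02,-0.012,0,0,1, 0.031,-0.016,0,0,1, 0.042,-0.02,0,0,1, 0.053,-0.022,0,0,1]' && python3 -m creep '[0.011,-0.001,0,0,1, 0.023,-0.001,0,0,1, 0.034,0.001,0,0,1, 0.046,0.003,0,0,1, 0.056,0.007,0,0,1]';  python3 - <<'E'
from h import *
o=monitor.get_obs();p=o["tool_pos"];print(p,o["wrist_force"])
C=np.array([.588,-.0645])
d=p[:2]-C;print(np.hypot(*d),np.degrees(np.arctan2(d[1],d[0])))
f=imaging.grab_frame("top");save(f,"t3",(200,100,360,250),4)
f=imaging.grab_frame("scene");save(f,"s3",(120,120,340,300),3.4)
E
```

```text
time: 3.38
tool_pos: [0.5736, 0.0456, 0.0268]
ee_rot: [1.0, -0.0, -0.0, -0.0]
wrist_force: [-2.3, -1.9, 0.7]
finger_gap: 0.0005
time: 4.0
tool_pos: [0.6299, 0.0384, 0.0271]
ee_rot: [1.0, -0.0, 0.0, -0.0]
wrist_force: [-2.8, 0.7, -0.5]
finger_gap: 0.0001
[0.62989244 0.03835963 0.02710012] [-2.81299889  0.74895167 -0.47888565]
0.11106341002747969 67.84002468930909
```

View pics/t3.png

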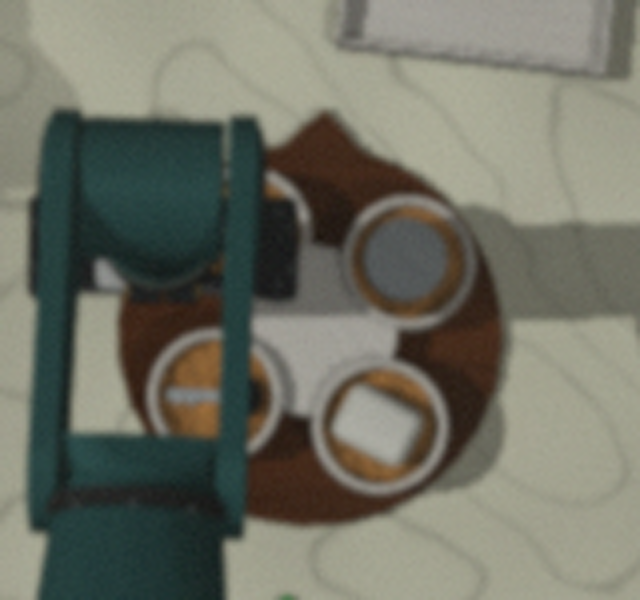

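View pics/s3.png

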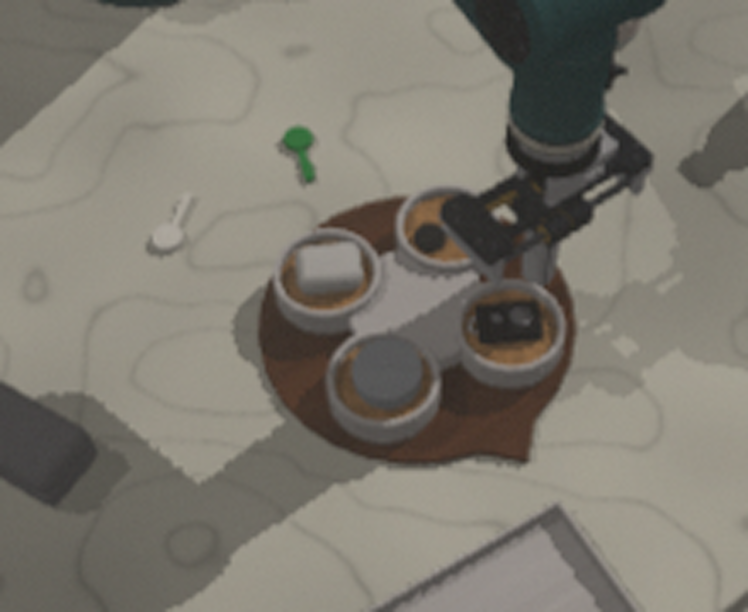

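```bash
python3 - <<'E'
from h import *
f=dict(np.load("top0.npz"))
P=np.array([[410,261],[380,427],[214,395]])/4.+[200,100]-.4
D=onplane(f,P[:,0],P[:,1],.043)[:,:2]-[.5882,-.0645]
a=np.degrees(np.arctan2(D[:,1],D[:,0]));print(a,a+[90,180,270],np.hypot(*D.T))
C=np.array([.588,-.0645]);p=np.array([.6299,.0384])
for t in range(68,14,-4):
  q=C+.1105*np.array([np.cos(np.radians(t)),np.sin(np.radians(t))])-p
  print(t,(q*[1,-1]*1000).round(1))
E
```

```text
[ -54.64827856 -145.3122974   124.38119891] [ 35.35172144  34.6877026  394.38119891] [0.08569955 0.08504973 0.08495868]
68 [-0.5  0.4]
64 [6.5 3.6]
60 [13.3  7.2]
56 [19.9 11.3]
52 [26.1 15.8]
48 [32.  20.8]
44 [37.6 26.1]
40 [42.7 31.9]
36 [47.5 37.9]
32 [51.8 44.3]
28 [55.7 51. ]
24 [59. 58.]
20 [61.9 65.1]
16 [64.3 72.4]
```

Fob is now at about 34.8°, and the beak at about -4.4°. So about 39° remain; I'll push 27° then measure.

```bash
python3 -m creep '[0.01,0.005,0,0,1, 0.02,0.011,0,0,1, 0.029,0.018,0,0,1, 0.0375,0.026,0,0,1, 0.0425,0.032,0,0,1]';  python3 - <<'E'
from h import *
o=monitor.get_obs();p=o["tool_pos"];print(p,o["wrist_force"])
C=np.array([.588,-.0645])
d=p[:2]-C;print(np.hypot(*d),np.degrees(np.arctan2(d[1],d[0])))
f=imaging.grab_frame("top");np.savez("t4.npz",**f);save(f,"t4",(220,110,340,240),5)
E
```

```text
time: 4.72
tool_pos: [0.6724, 0.0057, 0.0271]
ee_rot: [1.0, -0.0, 0.0, -0.0]
wrist_force: [-1.7, 1.7, 0.1]
finger_gap: 0.0006
[0.67235596 0.00574883 0.02710437] [-1.66365885  1.66992296  0.09913991]
0.10977625233027362 39.78640272521119
```

View pics/t4.png

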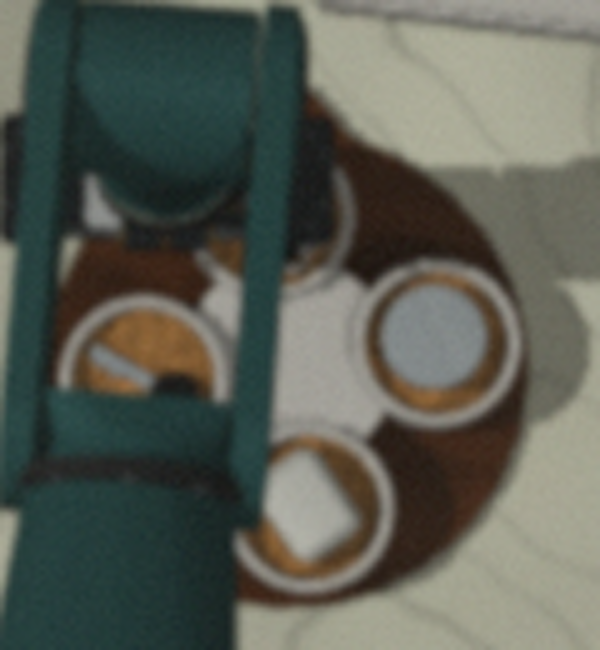

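```bash
python3 - <<'E'
from h import *
f=dict(np.load("top0.npz"))
P=np.array([[438,344],[311,508],[146,379]])/5.+[220,110]-.4
D=onplane(f,P[:,0],P[:,1],.043)[:,:2]-[.5882,-.0645]
a=np.degrees(np.arctan2(D[:,1],D[:,0]));print(a+[90,180,270],np.hypot(*D.T))
C=np.array([.588,-.0645]);p=np.array([.6724,.0057])
for t in range(40,20,-2):
  q=C+.1105*np.array([np.cos(np.radians(t)),np.sin(np.radians(t))])-p
  print(t,(q*[1,-1]*1000).round(1))
E
```

```text
[  7.10965825   8.07668807 367.53407455] [0.08514887 0.08488349 0.08342608]
40 [ 0.2 -0.8]
38 [2.7 2.2]
36 [5.  5.2]
34 [7.2 8.4]
32 [ 9.3 11.6]
30 [11.3 15. ]
28 [13.2 18.3]
26 [14.9 21.8]
24 [16.5 25.3]
22 [18.1 28.8]
```

```bash
python3 -m creep '[0.003,0.003,0,0,1, 0.006,0.007,0,0,1, 0.009,0.0115,0,0,1, 0.0125,0.017,0,0,1, 0.0125,0.017,0,0,1]';  python3 - <<'E'
from h import *
o=monitor.get_obs();p=o["tool_pos"];print(p,o["wrist_force"])
C=np.array([.588,-.0645])
d=p[:2]-C;print(np.hypot(*d),np.degrees(np.arctan2(d[1],d[0])))
f=imaging.grab_frame("top");np.savez("t5.npz",**f);save(f,"t5",(220,110,340,240),5)
E
```

```text
time: 5.4
tool_pos: [0.6847, -0.0117, 0.0272]
ee_rot: [1.0, -0.0, 0.001, 0.001]
wrist_force: [0.3, -0.5, -0.0]
finger_gap: 0.0005
[ 0.68468246 -0.0117128   0.02718446] [ 0.34101925 -0.54972981 -0.022828  ]
0.11015437750159927 28.633889872807693
```

View pics/t5.png

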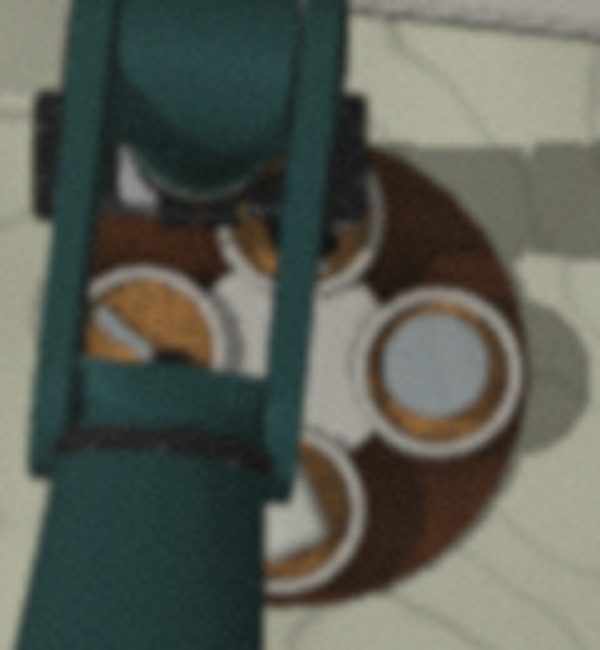

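```bash
python3 -m creep '[-0.005,-0.007,0,0,1, -0.009,-0.013,0,0,1, -0.009,-0.013,-0.04,0,1, -0.009,-0.013,-0.08,0,1, -0.009,-0.013,-0.12,0,1]' && python3 -m creep '[-0.04,-0.03,-0.02,0,1, -0.09,-0.06,-0.02,0,1, -0.14,-0.09,-0.02,0,1, -0.19,-0.12,-0.02,0,1, -0.24,-0.13,-0.02,0,1]';  python3 - <<'E'
from h import *
o=monitor.get_obs();p=o["tool_pos"];print(p,o["wrist_force"])
f=imaging.grab_frame("top");np.savez("t6.npz",**f);save(f,"t6",(220,110,340,240),5)
f=imaging.grab_frame("scene");np.savez("s6.npz",**f);save(f,"s6")
E
```

```text
time: 6.08
tool_pos: [0.6747, 0.0029, 0.1485]
ee_rot: [1.0, 0.0, 0.0, 0.0]
wrist_force: [1.0, 0.1, 0.1]
finger_gap: 0.0006
time: 6.7
tool_pos: [0.4329, 0.1339, 0.1673]
ee_rot: [1.0, 0.001, 0.0, -0.0]
wrist_force: [1.5, 0.3, 1.1]
finger_gap: 0.0008
[0.43291662 0.13392729 0.16725467] [1.52054581 0.31418903 1.13382553]
```

View pics/t6.png

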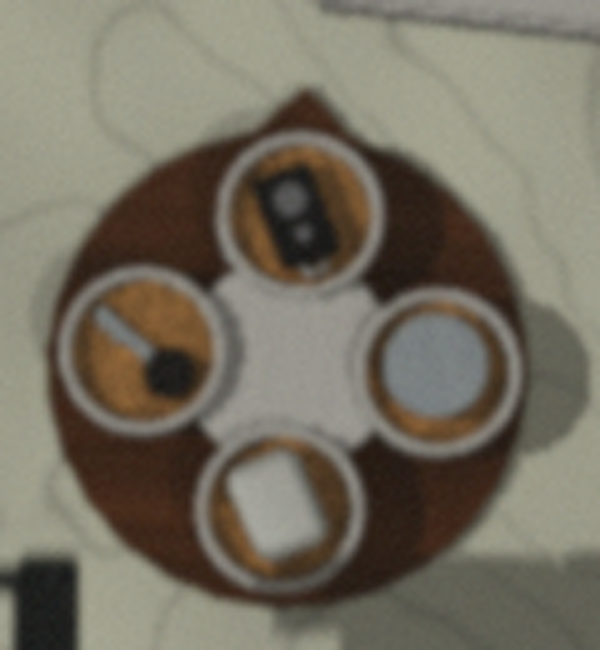

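View pics/s6.png

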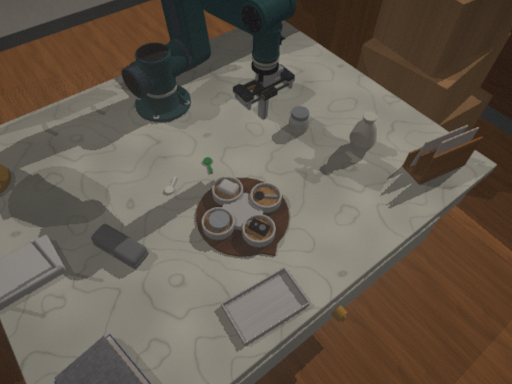

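```bash
cat > meas.py <<'E'
from h import *
from scipy.optimize import minimize
import sys
f=dict(np.load(sys.argv[1]))
g=cv2.GaussianBlur(f["color"],(0,0),.7).astype(np.float32)
hsv=cv2.cvtColor(cv2.GaussianBlur(f["color"],(0,0),.7),cv2.COLOR_RGB2HSV).astype(np.float32)
sat=hsv[...,1]
def samp(img,P):
    q=proj(f,P).astype(np.float32);return cv2.remap(img,q[:,0][None],q[:,1][None],cv2.INTER_LINEAR)[0]
t=np.linspace(0,2*np.pi,120,endpoint=False)
def rings(p):
    out=[]
    for k in range(4):
        a=p[2]+k*np.pi/2
        cx,cy=p[0]+.085*np.cos(a),p[1]+.085*np.sin(a)
        out.append(np.c_[cx+.045*np.cos(t),cy+.045*np.sin(t),0*t+.043])
    return np.vstack(out)
x0=float(sys.argv[2])
F=lambda p:samp(sat,rings([p[0]/100,p[1]/100,p[2]/10])).mean()
s=min((minimize(F,[58.8,-6.45,np.radians(x0+d)*10],method='Nelder-Mead',options=dict(xatol=1e-4,fatol=1e-4)) for d in(-4,0,4)),key=lambda s:s.fun)
c=s.x[:2]/100;print("carousel",c,"fob deg",np.degrees(s.x[2]/10),s.fun)
# foot: maximise inside-outside contrast of the beak/disc outline at z=.008 (light -> dark, use saturation)
def outline(p,off):
    cx,cy,a=p[0]/100,p[1]/100,p[2]/10
    # beak triangle: tip at .168, tangent-ish sides to width w at disc edge
    n=np.linspace(0,1,25)
    w=p[3]/100
    b=np.r_[np.c_[.141+(.168-.141)*n, w*(1-n)+off*.8],np.c_[.141+(.168-.141)*n,-w*(1-n)-off*.8]]
    th=np.linspace(.25,2*np.pi-.25,200);ci=np.c_[(.142+off)*np.cos(th),(.142+off)*np.sin(th)]
    R2=np.array([[np.cos(a),-np.sin(a)],[np.sin(a),np.cos(a)]])
    Z=lambda q:np.c_[q@R2.T+[cx,cy],np.full(len(q),.008)]
    return Z(b),Z(ci)
def G(p):
    bi,ci=outline(p,-.003);bo,co=outline(p,.003)
    return -(1*(samp(sat,bi)-samp(sat,bo)).mean()+(samp(sat,ci)-samp(sat,co)).mean())
best=min((minimize(G,[c[0]*100,c[1]*100,np.radians(d)*10,w],method='Nelder-Mead',options=dict(xatol=1e-4,fatol=1e-4,maxiter=3000)) for d in(-7,-4,-2) for w in(1.5,2.5)),key=lambda s:s.fun)
print("foot",best.x[:2]/100,"beak deg",np.degrees(best.x[2]/10),"w",best.x[3],best.fun)
E
python3 meas.py t6.npz -4; python3 meas.py top0.npz 113.5
```

```text
carousel [ 0.58840214 -0.06426364] fob deg -3.825545361777176 28.944255828857422
foot [ 0.58904585 -0.06542828] beak deg -3.378145934196393 w 2.2771164065156757 -75.63711547851562
carousel [ 0.58798522 -0.06441263] fob deg 113.6879002836736 28.52895164489746
foot [ 0.58903806 -0.06544132] beak deg -3.2678108808277417 w 2.2088331859084103 -74.16683959960938
```

```bash
python3 - <<'E'
from h import *
a=dict(np.load("top0.npz"))["color"];b=dict(np.load("t6.npz"))["color"]
def loc(c,box):
    g=cv2.cvtColor(c,cv2.COLOR_RGB2GRAY);x,y,X,Y=box;return g[y:Y,x:X].astype(np.float32)
for n,box in dict(vase=(70,145,130,200),jar=(118,222,165,262),glasses=(370,185,425,260),keys=(250,240,340,280),tray=(275,60,370,125),books=(420,65,505,160)).items():
    print(n,cv2.phaseCorrelate(loc(a,box),loc(b,box)))
cv2.imwrite("pics/cmp.png",cv2.resize(b[...,::-1],None,fx=1.5,fy=1.5))
print(monitor.get_obs()["qvel"].round(3))
E
```

```text
vase ((0.04892318793516992, -0.08060874544594299), 0.9737020858128865)
jar ((9.448649565244418, 1.1016569678743302), -0.09821906307091316)
glasses ((-0.19861059209537046, 0.16710260609603722), 0.6710440974765354)
keys ((0.07238463174125798, -0.04342212904994014), 0.8766458876927694)
tray ((-0.02219888485331012, -0.01998996663404995), 0.974712231023996)
books ((0.03600699619747871, -0.012372408588049666), 1.0084841931307758)
[-0.037  0.071 -0.082 -0.02  -0.063 -0.018]
```

View pics/cmp.png

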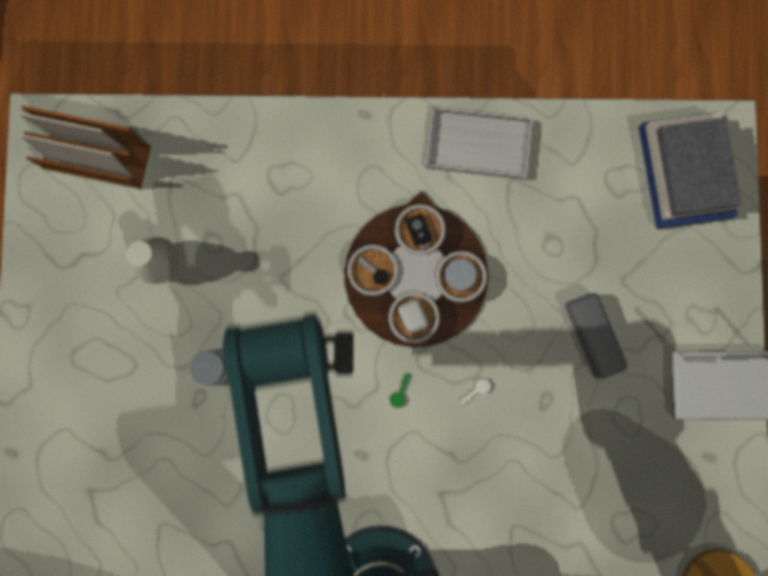

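The jar is still at (207,367), partly hidden by the arm, which is why its correlation failed. The fob dish (419,229) stands at the beak (421,195). I'll settle the arm, then hand in.

```bash
python3 -m creep '[0,0.03,-0.01,0,1, 0,0.05,-0.02,0,1, 0,0.05,-0.02,0,1, 0,0.05,-0.02,0,1, 0,0.05,-0.02,0,1]' && python3 - <<'E'
from h import *
print(monitor.get_obs()["qvel"].round(3))
f=imaging.grab_frame("top");np.savez("t7.npz",**f)
E
python3 meas.py t7.npz -4; python3 -c "
from rig import r
print(r.hand_in())"
```

```text
time: 7.42
tool_pos: [0.4349, 0.0829, 0.1865]
ee_rot: [1.0, 0.0, -0.001, -0.0]
wrist_force: [0.1, -0.5, 0.3]
finger_gap: 0.0006
[ 0.002 -0.     0.001  0.001  0.003 -0.004]
carousel [ 0.58840257 -0.0643627 ] fob deg -3.8015925397749193 28.74769401550293
foot [ 0.58890089 -0.06533412] beak deg -3.23944539099427 w 2.287901739114252 -76.54814147949219
the job is handed in; nothing more can be done
None
```

The fob's dish now stands at the beak, and the job is handed in at about 7.5 s of the 48 s allowed. I found the black two-button fob in the left dish, set the closed fingertips in the notch behind it, and pushed the carousel about 117° clockwise. The push took about 3 N. Then I backed off and lifted clear.

- **Alignment:** the last check put the fob dish at -3.8°. The beak measured -3.2° by outline fit and -4.4° from its tip pixel, so the two readings disagree by about 1°. The dish sits between them, within about 0.6° of either.
- **Dish contents:** all four items are still in their dishes.
- **Other objects:** by image comparison the vase, both look-alike keys, tray and books did not shift. The glasses case read about 0.25 pixel, with a weaker match.
- **Failed check:** the candle jar's image comparison failed because the arm partly hid it. By eye it is at the same pixel as before.
- **Arm:** it was at rest and touching nothing when I handed in.

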